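# Photograph a loudspeaker from three sides

## Task

Slide the desk camera along its rail towards the round mark until it is fully against the stop, and leave it there. Then pick up the little loudspeaker and hold it upright over the middle of the round mark, its middle level with the lens, first with its front (speaker cones) squarely facing the lens, then the side with the volume dial, then its back (terminals), keeping still for about a second each time. Finally stand it upright, without dropping it, in the middle of the square felt pad, let go, and leave the other things on the desk where they are.

Things in the scene. Friction and masses are not known exactly. Their poses are not given: they have to be found in the camera images.
- carriage (a joint): slide of the camera carriage along the rail, in m: 0 is the end far from the round mark, 0.120 is against the stop nearest the mark; it moves with about 2 N and stays where it is left. At 0.120 the lens front is 111 mm from the middle of the round mark
- camera_knob (a point): middle of the upright steel knob on top of the black camera, 28 mm in diameter, 36 mm tall (172 to 208 mm above the desk); it travels with the camera. The camera body below is 75 x 45 mm, top at 164 mm; the lens looks along the rail at the round mark, 130 mm above the desk. To slide towards the stop, move along -y of view_point
- view_point (a point): point straight above the middle of the round black mark (90 mm disc, its top 15 mm above the desk) at the end of the rail's aluminium base plate (100 x 420 mm), at lens height, 130 mm above the desk: the middle of the loudspeaker belongs here. Its +y points level along the rail to the lens, z up; rail, plate and mark are fixed
- speaker: small dark wooden loudspeaker, 80 mm deep (x), 54 mm wide (y), 140 mm tall (z), about 0.55 kg, standing upright; origin at the centre of its underside. Its front (two round cones on black) looks along its -x, the volume dial is on its +y side, two brass terminals on its back, +x. It can be gripped from above across the 54 mm width near the top
- speaker_center (a point): middle of the loudspeaker, 70 mm above its underside, axes as the loudspeaker
- speaker_front (a point): middle of the front face of the loudspeaker, 40 mm in front of its middle
- speaker_dial (a point): middle of the volume dial's outer face: a 34 mm aluminium disc, standing out 8 mm from the loudspeaker's +y side, 45 mm above its underside
- pad_top (a point): middle of the top of the square grey felt pad, 150 x 150 mm, 6 mm thick, fixed flat on the desk
- stapler: black stapler, 130 x 34 x 53 mm tall, on the desk; to be left alone
- calculator: grey pocket calculator, 75 x 110 x 17 mm, flat on the desk; to be left alone
- book: blue hardback book, 140 x 200 x 30 mm, lying flat; to be left alone
- mug: white mug, 80 mm across, 95 mm tall, handle on its +y side; to be left alone
- pen_cup: dark steel pen cup, 76 mm across, 100 mm tall, pens up to 155 mm; to be left alone
- tape_dispenser: black tape dispenser, 140 x 55 x 80 mm tall; to be left alone
Things that resemble listed ones, but are neither listed nor needed, are in the scene too. What is shaped like the speaker but blue or pink is not meant.

How it is judged:
On the way, in this order (a step that is already met when the one before it is completed fails the run):
1. the camera is slid to the stop nearest the mark (within 6 mm) before the loudspeaker is shown (value of joint carriage above 0.114 m), for 0.2 s.
2. the loudspeaker is held still and upright, its middle within 25 mm of the point over the mark and within 22 mm of lens height, its front facing the lens within 0.2 rad (value of joint carriage above 0.114 m and horizontal distance between speaker_center and view_point below 0.025 m and z of speaker_center in the frame of view_point between -0.022 and 0.022 m and angle between speaker's own z axis and vertical below 0.15 rad and angle between the x axis of speaker and the y axis of view_point, either way round below 0.2 rad and linear speed of speaker below 0.04 m/s and angular speed of speaker below 0.3 rad/s and y of speaker_front in the frame of view_point above 0 m), for 0.6 s.
3. held there likewise with the dial side facing the lens (value of joint carriage above 0.114 m and horizontal distance between speaker_center and view_point below 0.025 m and z of speaker_center in the frame of view_point between -0.022 and 0.022 m and angle between speaker's own z axis and vertical below 0.15 rad and angle between the y axis of speaker and the y axis of view_point, either way round below 0.2 rad and linear speed of speaker below 0.04 m/s and angular speed of speaker below 0.3 rad/s and y of speaker_dial in the frame of view_point above 0 m), for 0.6 s.
4. held there likewise with the back facing the lens (value of joint carriage above 0.114 m and horizontal distance between speaker_center and view_point below 0.025 m and z of speaker_center in the frame of view_point between -0.022 and 0.022 m and angle between speaker's own z axis and vertical below 0.15 rad and angle between the x axis of speaker and the y axis of view_point, either way round below 0.2 rad and linear speed of speaker below 0.04 m/s and angular speed of speaker below 0.3 rad/s and y of speaker_front in the frame of view_point below 0 m), for 0.6 s.
At the end, for the whole second after the job is handed in: The camera is still at its stop (within 6 mm) and the loudspeaker stands upright (tilt under 0.1 rad), at rest and released, on the felt pad, its middle within 30 mm of the pad's middle (value of joint carriage above 0.114 m and horizontal distance between speaker and pad_top below 0.03 m and angle between speaker's own z axis and vertical below 0.1 rad and z of speaker in the frame of pad_top between -0.004 and 0.005 m and linear speed of speaker below 0.02 m/s); the robot touches nothing.
It fails at once if the stapler, calculator, book, mug, pen cup or tape dispenser is moved by more than 30 mm (distance of any of stapler, calculator, book, mug, pen_cup, tape_dispenser from where it was at the start of the episode above 0.03 m).
It fails at once if the loudspeaker is tipped over (more than 0.6 rad) (angle between speaker's own z axis and vertical above 0.6 rad).
It fails at once if the loudspeaker is dropped (moves faster than 0.45 m/s out of the fingers, a fall of about 10 mm) (contact force between the fingers and speaker below 0.1 N and linear speed of speaker above 0.45 m/s).
It also fails if it takes over 67 s, if anything falls off the work surface, if the arm or the gripper's body presses on something with over 40 N, if the wrist force passes 120 N, or if a joint passes its speed limit or range.

## Robot

A 6-joint arm with a two-finger parallel gripper is mounted at the origin on the work surface. World frame = base frame: x ahead of the robot, y to its left, z up, the work surface at z = 0. Lengths are in m, angles in rad, forces in N, time in s.
With the tool pointing down it reaches from about 0.225 to 0.875 m from the base axis. Payload 3.4 kg.
Tool frame: the origin (TCP) lies at the very end of the fingers, on their centre line; the grasp point (between the pads) lies manip.grip_point_offset behind it (manip.grip_point_offset is the distance from the TCP to the grasp point, in m); z points along the fingers, y is the line along which they close (so a half turn about z gives the same grasp; the last joint's range is limited). The gripper opens to 85 mm and grips with 20 to 120 N. Pads are 22 mm wide; open, the fingers measure 114 mm over their backs; the gripper's body (76 mm by 85 mm) begins 54 mm behind the grasp point. The pads swing forward as they close: fully open they stand 13 mm farther back than shut.
Start: joints at [1.017, 0.276, 1.505, -0, 1.361, -0.121], TCP at [0.241, 0.522, 0.207] pointing down, gripper open.
Joint ranges: [-2.89, 2.89], [-0.75, 2.08], [0.22, 2.7], [-1.18, 4.32], [0.11, 2.71], [-2.7, 2.7]. Speed limits (rad/s): [2.57, 2.57, 3.14, 3.14, 3.14, 3.14].

## Interface

Orientations are given as a unit quaternion [w, x, y, z].
In Python, from rig import manip gives the robot as it stands.
- The arm moves only by the shell command python3 -m pendant 'ROWS' [FORCE]. ROWS is JSON, a list of rows, each an object of numbers: "jaw": the opening, from -1 (shut) to 1 (fully open); "tx", "ty", "tz": the shift along the world's x, y, z in cm; "ax", "ay", "az": the turn, a rotation vector about the world's x, y, z in degrees. In form: [{"jaw": .., "tx": .., "ty": .., "tz": .., "ax": .., "ay": .., "az": ..}, ...]. A call has 1 to 10 rows; each row is the pose to reach, as a shift and turn from the pose commanded when the call began; what a row does not reach only later rows make up. A row lasts 1/8 s, in which the tool goes at most 62.5 mm and 10.7 degrees, less where a joint would pass 70% of its speed; a pose out of reach is approached as far as the arm can. A call with a gripper value outside its range is refused whole. The fingers move at their own pace and stop on an object; FORCE is the grip in N (left out, the last holds). Time passes only in rows, so rows that repeat a pose let the fingers close. It gives the time, the measured TCP pose, the force, the opening and the grip force at its end, in the units of the state.
- manip.get_state(): the state, without advancing time (a new reading comes with each control period).
- manip.get_image(name): name is "scene" or "side" or "wrist"; returns a dict with "pixels" (400x640x3 uint8, blue, green, red), "depth" (400x640 float32, m along the optical axis (not along the pixel's ray), 0 where there is no reading), "fx", "fy", "cx", "cy" (pixels), "D" ([k1, k2, p1, p2, k3] as OpenCV has them; the pictures are not rectified), "pose" (4x4, takes a point from camera to world coordinates). Camera axes: x right, y down, z forward; pixel columns grow to the right and rows downward; lengths in m; the calibration is good to about 2 mm. A picture is of the moment at which its call begins.
- manip.sign_off(): hands the job in; it is judged then, once.
The state is a dict: "clock": time; "qpos": joint angles; "qd": joint speeds; "effort": joint torques, N m; "position": TCP position; "ee_rot": TCP orientation; "contact_force": force on the tool from outside, world axes, zero at the start; "moment": the same for the moment, N m; "width": finger opening in m; "gripper_force": force on a finger pad.
Only numpy, scipy, OpenCV 4.12 (cv2) and the standard library are available. Lean on these libraries where they do the work, as an engineer would, in place of code of your own. Each camera call takes 0.05 s, during which the arm holds its last target. There are 200 camera calls.

## Working session

There is one attempt and no reset: what is moved stays moved. The work goes in short steps, Python scripts to look and compute and a shell command to move; the robot and the scene stay as the last step left them, time stands still between calls to the robot, and variables do not carry over. Pictures are saved under pics/ and viewed, at most 12 in all, crops included, and the job is handed in when it is done.

```bash
mkdir -p pics; cat > h.py <<'E'
import numpy as np,cv2,pickle
from rig import manip
def grab(n,tag):
    im=manip.get_image(n); pickle.dump(im,open(f'pics/{n}_{tag}.pkl','wb')); cv2.imwrite(f'pics/{n}_{tag}.png',im['pixels']); return im
def load(n,tag): return pickle.load(open(f'pics/{n}_{tag}.pkl','rb'))
def K(im): return np.array([[im['fx'],0,im['cx']],[0,im['fy'],im['cy']],[0,0,1.]])
def plane(im,uv,z):
    p=cv2.undistortPoints(np.float64(uv).reshape(-1,1,2),K(im),np.float64(im['D'])).reshape(-1,2)
    d=np.c_[p,np.ones(len(p))]@im['pose'][:3,:3].T; o=im['pose'][:3,3]
    return o+d*((z-o[2])/d[:,2])[:,None]
def cloud(im):
    v,u=np.mgrid[:400,:640]; p=cv2.undistortPoints(np.float64(np.c_[u.ravel(),v.ravel()]).reshape(-1,1,2),K(im),np.float64(im['D'])).reshape(-1,2)
    d=im['depth'].ravel()[:,None]; w=np.c_[p,np.ones(len(p))]*d@im['pose'][:3,:3].T+im['pose'][:3,3]
    w[d[:,0]==0]=np.nan; return w.reshape(400,640,3)
E
python3 - <<'E'
from h import *
ims=[grab(n,'0') for n in('scene','side')]
for i in ims: print(i['pose'].round(3).tolist(),i['fx'],i['depth'].max())
print(manip.get_state(),manip.grip_point_offset)
E
```

```text
[[0.146, 0.644, -0.751, 1.438], [0.989, -0.098, 0.108, -0.091], [-0.005, -0.759, -0.652, 0.952], [0.0, 0.0, 0.0, 1.0]] 398.60440041707295 3.3555632
[[0.808, -0.356, 0.469, -0.208], [-0.589, -0.47, 0.658, -0.956], [-0.014, -0.808, -0.589, 1.018], [0.0, 0.0, 0.0, 1.0]] 504.01208010839105 3.9999874
{'clock': 0.1, 'qpos': array([ 1.01697465e+00,  2.76558062e-01,  1.50600791e+00, -4.04354449e-06,
        1.36074722e+00, -1.20986717e-01]), 'qd': array([-0.00124782, -0.00103875, -0.00196849, -0.00069863, -0.00178658,
        0.00081054]), 'effort': array([ 4.95359782e-04, -4.17699909e+01, -2.46405941e+01, -1.92490515e-04,
        5.86004215e-03,  5.08200372e-06]), 'position': array([0.2409011 , 0.52152162, 0.20581072]), 'ee_rot': array([-2.82917217e-04,  2.14731565e-01,  9.76672727e-01, -8.12419990e-04]), 'contact_force': array([ 0.74995676, -0.12676573, -0.33975557]), 'moment': array([-0.04675875,  0.02620042, -0.00547018]), 'gripper_force': 0.0, 'width': 0.08516394773012784} 0.0187
```

View pics/scene_0.png

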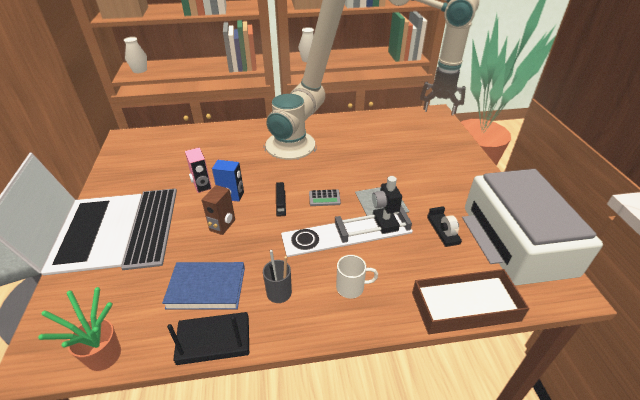

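View pics/side_0.png

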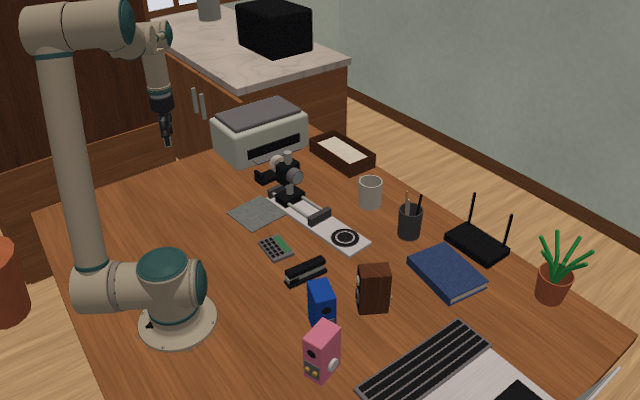

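The scene view shows the brown speaker at (219,210), with a blue decoy right behind it at (228,180). The mark is at (305,239), the knob at (392,182) and the grey felt pad at about (375,200). The side view has the speaker at (374,288), mark (345,237), knob (287,158) and pad (257,213).

```bash
python3 - <<'E'
from h import *
for n,boxes in (('scene',dict(spk=(195,180,245,238),knob=(380,170,405,192),mark=(288,225,322,252),plate=(280,212,415,255),pad=(350,180,412,220))),('side',dict(spk=(350,255,395,320),knob=(272,145,300,165),mark=(328,225,362,252),plate=(260,185,375,258),pad=(225,192,290,235)))):
    im=load(n,'0'); W=cloud(im); px=im['pixels']; hsv=cv2.cvtColor(px,cv2.COLOR_BGR2HSV)
    for k,(a,b,c,d) in boxes.items():
        w=W[b:d,a:c].reshape(-1,3); h=hsv[b:d,a:c].reshape(-1,3).astype(int)
        v,u=np.mgrid[b:d,a:c]; uv=np.c_[u.ravel(),v.ravel()]
        if k=='spk':
            m=(abs(w[:,2]-.14)<.004)&~((h[:,0]>90)&(h[:,1]>100))
        elif k=='knob': m=w[:,2]>.203
        elif k=='mark': m=(h[:,2]<70)&(abs(w[:,2]-.015)<.012)
        elif k=='plate': m=(h[:,1]<40)&(h[:,2]>150)&(abs(w[:,2]-.013)<.01)
        else: m=(h[:,1]<60)&(abs(w[:,2]-.006)<.006)&(h[:,2]>60)
        z=dict(spk=.14,knob=.208,mark=.015,plate=.013,pad=.006)[k]
        P=plane(im,uv[m],z) if m.sum() else w[:0]
        print(n,k,m.sum())
        if m.sum()>4:
            r=cv2.minAreaRect(np.float32(P[:,:2])*1000); print('  depth mean',w[m].mean(0).round(4),'rect',r, 'hull c',r and np.round(cv2.fitEllipse(cv2.convexHull(np.float32(P[:,:2])*1000))[0:2],1).tolist() if len(cv2.convexHull(np.float32(P[:,:2])*1000))>5 else '')
E
python3 - <<'E'
from h import *
a=load('scene','0')['pixels'][155:265,180:420]; b=load('side','0')['pixels'][140:330,220:400]
a=cv2.resize(a,None,fx=3.3,fy=3.3,interpolation=2)[:, :790]; b=cv2.resize(b,None,fx=1.25,fy=1.25)
cv2.imwrite('pics/c1.png',np.vstack([a,np.pad(b[:237],((0,0),(0,790-b.shape[1]),(0,0)))]))
E
```

```text
scene spk 299
  depth mean [ 0.4531 -0.2702  0.14  ] rect ((453.5257873535156, -269.3651428222656), (56.41534423828125, 81.6768798828125), 57.77650451660156) hull c [[453.3, -269.2], [63.2, 104.1]]
scene knob 53
  depth mean [0.5436 0.2647 0.2074] rect ((543.8311767578125, 264.61517333984375), (26.24553680419922, 30.24583625793457), 43.75543212890625) hull c [[545.6, 264.0], [26.9, 34.0]]
scene mark 266
  depth mean [ 0.5683 -0.0044  0.0156] rect ((565.7301025390625, -4.42474365234375), (81.08106994628906, 83.22689819335938), 44.920597076416016) hull c [[565.7, -3.9], [81.9, 84.2]]
scene plate 1774
  depth mean [0.5664 0.1086 0.012 ] rect ((546.1629638671875, 131.66073608398438), (128.5703887939453, 415.34967041015625), 5.620950222015381) hull c [[554.4, 133.4], [155.7, 476.8]]
scene pad 400
  depth mean [0.4126 0.2536 0.0067] rect ((429.3290100097656, 287.7969665527344), (174.47927856445312, 155.73377990722656), 2.382817506790161) hull c [[432.0, 273.9], [175.6, 201.3]]
side spk 448
  depth mean [ 0.4465 -0.2749  0.1391] rect ((445.2974853515625, -275.80560302734375), (56.4279937744
[... 166 characters left out ...]
48193359375), (33.009735107421875, 22.74432945251465), 56.551143646240234) hull c [[536.8, 257.7], [24.0, 34.9]]
side mark 281
  depth mean [ 0.5646 -0.0089  0.0146] rect ((564.9237060546875, -8.456771850585938), (84.97322082519531, 83.09493255615234), 85.38729858398438) hull c [[564.2, -9.0], [84.3, 85.3]]
side plate 1101
  depth mean [0.5489 0.0853 0.0112] rect ((549.82470703125, 125.39249420166016), (97.28739166259766, 410.5439147949219), 5.619675159454346) hull c [[548.5, 86.5], [107.2, 561.8]]
side pad 1204
  depth mean [0.4177 0.2799 0.0054] rect ((427.5061340332031, 277.85455322265625), (176.0930938720703, 162.29183959960938), 6.244534969329834) hull c [[419.6, 278.7], [195.6, 212.2]]
```

View pics/c1.png

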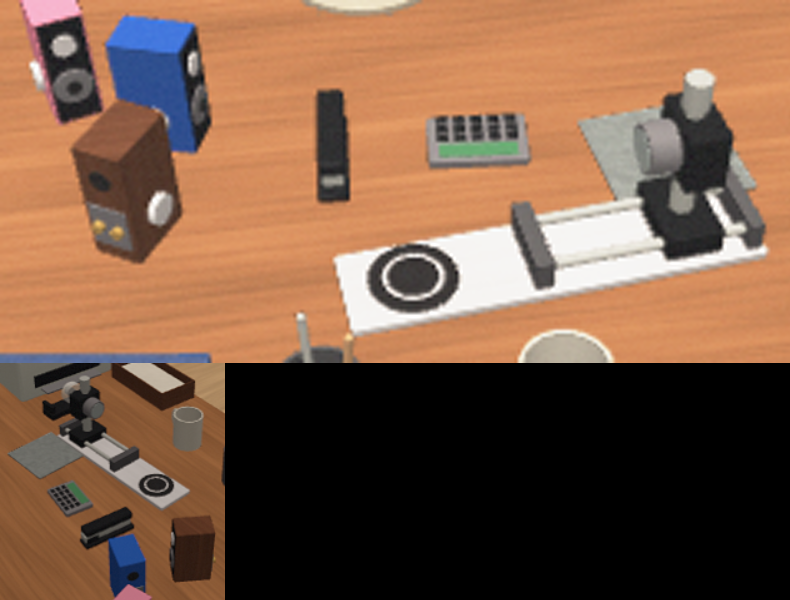

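The speaker's back faces the scene camera, with its x axis at about -32° and its dial side at +58°. A half turn over the mark would exceed joint 6's range. I'll show the front and dial, set the speaker down on the mark, regrip it half a turn round, and then show the back. First I'll grip the knob across the rail.

```bash
python3 -m pendant '[{"jaw":1,"tx":3,"ty":-3,"tz":4,"az":-10},{"jaw":1,"tx":7.5,"ty":-6.5,"tz":4,"az":-20},{"jaw":1,"tx":12,"ty":-10.5,"tz":4,"az":-30},{"jaw":1,"tx":16.5,"ty":-14.5,"tz":4,"az":-40},{"jaw":1,"tx":21,"ty":-18.5,"tz":4,"az":-50},{"jaw":1,"tx":25.5,"ty":-22,"tz":4,"az":-59.6},{"jaw":1,"tx":30,"ty":-26,"tz":4,"az":-59.6},{"jaw":1,"tx":30,"ty":-26,"tz":4,"az":-59.6},{"jaw":1,"tx":30,"ty":-26,"tz":4,"az":-59.6}]' 20; python3 - <<'E'
from h import *
im=grab('wrist','1'); s=manip.get_state(); print(s['position'],s['ee_rot'],s['clock'])
W=cloud(im); m=(W[...,2]>.203)&(W[...,2]<.213)
v,u=np.nonzero(m); P=plane(im,np.c_[u,v],.208); print(len(u),P.mean(0),cv2.minEnclosingCircle(np.float32(P[:,:2])) if len(u) else '')
E
```

```text
[0.24094788 0.52159972 0.20593426] [-2.26275769e-04  2.14719526e-01  9.76675495e-01 -6.71309230e-04] 0.15invalid input at $[0]: expected keys jaw, tx, ty, tz, ax, ay, az
Traceback (most recent call last):
  File "h.py", line 8, in plane
    p=cv2.undistortPoints(np.float64(uv).reshape(-1,1,2),K(im),np.float64(im['D'])).reshape(-1,2)
      ~~~~~~~~~~~~~~~~~~~^^^^^^^^^^^^^^^^^^^^^^^^^^^^^^^^^^^^^^^^^^^^^^^^^^^^^^^^^^
cv2.error: OpenCV(4.12.0) /io/opencv/modules/calib3d/src/undistort.dispatch.cpp:347: error: (-215:Assertion failed) CV_IS_MAT(_src) && CV_IS_MAT(_dst) && (_src->rows == 1 || _src->cols == 1) && (_dst->rows == 1 || _dst->cols == 1) && _src->cols + _src->rows - 1 == _dst->rows + _dst->cols - 1 && (CV_MAT_TYPE(_src->type) == CV_32FC2 || CV_MAT_TYPE(_src->type) == CV_64FC2) && (CV_MAT_TYPE(_dst->type) == CV_32FC2 || CV_MAT_TYPE(_dst->type) == CV_64FC2) in function 'cvUndistortPointsInternal'
```

View pics/wrist_1.png

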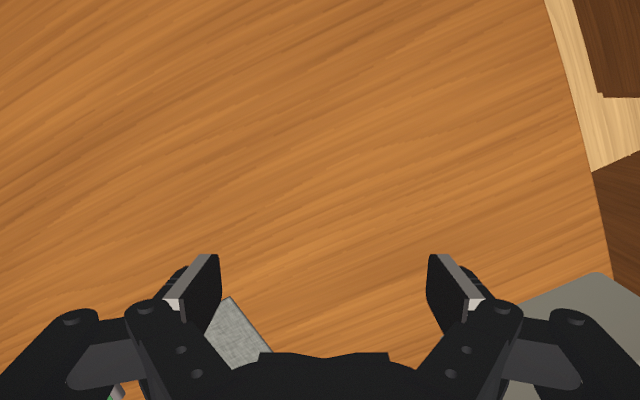

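The move was refused because every key is required in each row. The wrist picture still shows the start pose, with the pad corner at (230,300). I'll send the rows again in full.

```bash
python3 -m pendant '[{"jaw":1,"tx":3,"ty":-3,"tz":4,"ax":0,"ay":0,"az":-10},{"jaw":1,"tx":7.5,"ty":-6.5,"tz":4,"ax":0,"ay":0,"az":-20},{"jaw":1,"tx":12,"ty":-10.5,"tz":4,"ax":0,"ay":0,"az":-30},{"jaw":1,"tx":16.5,"ty":-14.5,"tz":4,"ax":0,"ay":0,"az":-40},{"jaw":1,"tx":21,"ty":-18.5,"tz":4,"ax":0,"ay":0,"az":-50},{"jaw":1,"tx":25.5,"ty":-22,"tz":4,"ax":0,"ay":0,"az":-59.6},{"jaw":1,"tx":30,"ty":-26,"tz":4,"ax":0,"ay":0,"az":-59.6},{"jaw":1,"tx":30,"ty":-26,"tz":4,"ax":0,"ay":0,"az":-59.6},{"jaw":1,"tx":30,"ty":-26,"tz":4,"ax":0,"ay":0,"az":-59.6}]' 20; python3 - <<'E'
from h import *
im=grab('wrist','2'); s=manip.get_state(); print(s['position'],s['ee_rot'],s['clock'],im['pose'].round(3).tolist())
W=cloud(im); m=(W[...,2]>.203)&(W[...,2]<.213)
v,u=np.nonzero(m); print(len(u))
if len(u): P=plane(im,np.c_[u,v],.208); print(P.mean(0),cv2.minEnclosingCircle(np.float32(P[:,:2])))
E
```

```text
clock: 1.27
position: [0.5407, 0.2619, 0.2461]
ee_rot: [-0.001, 0.672, 0.741, -0.0]
contact_force: [0.3, 1.2, 0.7]
width: 0.0856
gripper_force: 0.0
[0.54027075 0.26250305 0.24631942] [-5.81773532e-04  6.71558116e-01  7.40951587e-01 -3.24328041e-04] 1.325 [[0.995, 0.093, 0.023, 0.534], [0.096, -0.96, -0.264, 0.329], [-0.003, 0.265, -0.964, 0.414], [0.0, 0.0, 0.0, 1.0]]
1479
[0.53819016 0.26639557 0.208     ] ((0.5384721755981445, 0.26631417870521545), 0.014045527204871178)
```

View pics/wrist_2.png

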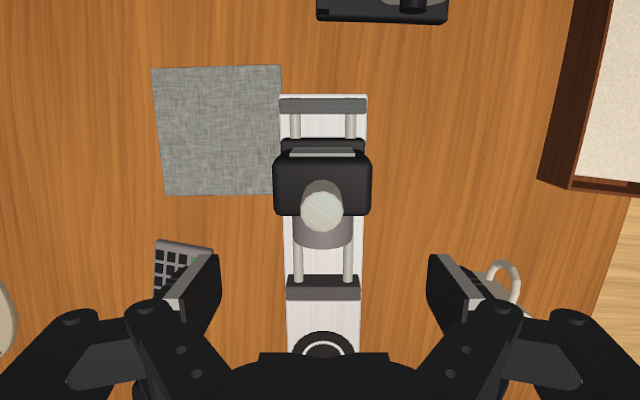

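The wrist view shows the knob at (322,212) and the pad with corners at about (151,68), (281,64) and (164,195). I'll compute the pad and plate positions from this view and go down on the knob.

```bash
python3 - <<'E'
from h import *
im=load('wrist','2'); px=im['pixels']; hsv=cv2.cvtColor(px,cv2.COLOR_BGR2HSV)
m=np.uint8((hsv[...,1]<60)&(hsv[...,2]>80)); m[:,:140]=0; m[:,279:]=0; m[210:]=0; m[:50]=0
m=cv2.morphologyEx(m,cv2.MORPH_OPEN,np.ones((3,3)))
v,u=np.nonzero(m); P=plane(im,np.c_[u,v],.006); P=P[:,:2]*1000
print('pad',cv2.minAreaRect(np.float32(P)),P.min(0),P.max(0))
print(plane(im,[[151,68],[281,64],[164,195]],.006).round(4))
# plate left/right edges
print('plate pts',plane(im,[[281.5,100],[366.5,100],[287,330],[359,330]],.010).round(4))
E
python3 -m pendant '[{"jaw":1,"tx":-0.2,"ty":0.4,"tz":-3,"ax":0,"ay":0,"az":0},{"jaw":1,"tx":-0.2,"ty":0.4,"tz":-6.9,"ax":0,"ay":0,"az":0},{"jaw":1,"tx":-0.2,"ty":0.4,"tz":-6.9,"ax":0,"ay":0,"az":0},{"jaw":-1,"tx":-0.2,"ty":0.4,"tz":-6.9,"ax":0,"ay":0,"az":0},{"jaw":-1,"tx":-0.2,"ty":0.4,"tz":-6.9,"ax":0,"ay":0,"az":0},{"jaw":-1,"tx":-0.2,"ty":0.4,"tz":-6.9,"ax":0,"ay":0,"az":0},{"jaw":-1,"tx":-0.2,"ty":0.4,"tz":-6.9,"ax":0,"ay":0,"az":0}]' 20
```

```text
pad ((412.621337890625, 287.3796081542969), (146.30735778808594, 148.61427307128906), 5.506579399108887) [333.81209131 206.70797686] [485.06064966 367.95828904]
[[0.3339 0.3535 0.006 ]
 [0.4816 0.3693 0.006 ]
 [0.3473 0.2052 0.006 ]]
plate pts [[0.4854 0.3304 0.01  ]
 [0.5805 0.3396 0.01  ]
 [0.5118 0.0316 0.01  ]
 [0.6093 0.0412 0.01  ]]
clock: 2.2
position: [0.539, 0.2662, 0.179]
ee_rot: [-0.0, 0.672, 0.741, 0.0]
contact_force: [-2.2, 0.0, 6.8]
width: 0.0261
gripper_force: 19.4
```

```bash
python3 -m pendant '[{"jaw":-1,"tx":0.2,"ty":-2,"tz":0,"ax":0,"ay":0,"az":0},{"jaw":-1,"tx":0.39,"ty":-4,"tz":0,"ax":0,"ay":0,"az":0},{"jaw":-1,"tx":0.58,"ty":-6,"tz":0,"ax":0,"ay":0,"az":0},{"jaw":-1,"tx":0.77,"ty":-8,"tz":0,"ax":0,"ay":0,"az":0},{"jaw":-1,"tx":0.96,"ty":-10,"tz":0,"ax":0,"ay":0,"az":0},{"jaw":-1,"tx":1.1,"ty":-11.5,"tz":0,"ax":0,"ay":0,"az":0},{"jaw":-1,"tx":1.15,"ty":-12,"tz":0,"ax":0,"ay":0,"az":0},{"jaw":-1,"tx":1.18,"ty":-12.3,"tz":0,"ax":0,"ay":0,"az":0},{"jaw":-1,"tx":1.18,"ty":-12.3,"tz":0,"ax":0,"ay":0,"az":0}]'
```

```text
clock: 3.32
position: [0.5505, 0.1487, 0.1786]
ee_rot: [-0.004, 0.672, 0.741, 0.004]
contact_force: [-2.7, 12.0, 2.9]
width: 0.0264
gripper_force: 20.6
```

```bash
python3 -m pendant '[{"jaw":0.8,"tx":0,"ty":0,"tz":0,"ax":0,"ay":0,"az":0},{"jaw":0.8,"tx":0,"ty":0,"tz":0,"ax":0,"ay":0,"az":0},{"jaw":0.8,"tx":0,"ty":0,"tz":0,"ax":0,"ay":0,"az":0},{"jaw":0.8,"tx":0,"ty":0,"tz":3,"ax":0,"ay":0,"az":0},{"jaw":0.8,"tx":0,"ty":0,"tz":8,"ax":0,"ay":0,"az":0},{"jaw":0.8,"tx":0,"ty":-4,"tz":10,"ax":0,"ay":0,"az":0},{"jaw":0.8,"tx":0,"ty":-7,"tz":10,"ax":0,"ay":0,"az":0},{"jaw":0.8,"tx":0,"ty":-7,"tz":10,"ax":0,"ay":0,"az":0}]'; python3 - <<'E'
from h import *
im=grab('wrist','3'); W=cloud(im); m=(W[...,2]>.203)&(W[...,2]<.213); m[260:]=0
v,u=np.nonzero(m); print(len(u))
if len(u): P=plane(im,np.c_[u,v],.208); print(P.mean(0),cv2.minEnclosingCircle(np.float32(P[:,:2])))
g=im['pixels'].max(2)
for sel in [np.uint8((g<90)&(abs(W[...,2]-.015)<.006))]:
    cs,_=cv2.findContours(sel,cv2.RETR_EXTERNAL,cv2.CHAIN_APPROX_NONE)
    for c in cs:
        if cv2.contourArea(c)>500: Q=plane(im,c.reshape(-1,2),.015)[:,:2]*1000; print('mark?',cv2.boundingRect(c),cv2.fitEllipse(np.float32(Q)),cv2.minEnclosingCircle(np.float32(Q)))
E
```

```text
clock: 4.32
position: [0.5512, 0.0709, 0.278]
ee_rot: [0.001, 0.673, 0.74, -0.0]
contact_force: [0.1, -0.1, 0.4]
width: 0.0769
gripper_force: 0.0
1417
[0.5492525  0.15326506 0.208     ] ((0.5491411089897156, 0.15329885482788086), 0.013976072892546654)
mark? (138, 232, 94, 20) ((379.32177734375, -55.41191101074219), (10.010340690612793, 157.9694061279297), 86.43000030517578) ((373.7325439453125, -55.83473205566406), 64.22076416015625)
mark? (295, 187, 68, 64) ((564.3204956054688, -5.802146911621094), (86.6073989868164, 86.9659194946289), 59.219970703125) ((564.2648315429688, -6.025625705718994), 44.309852600097656)
```

View pics/wrist_3.png

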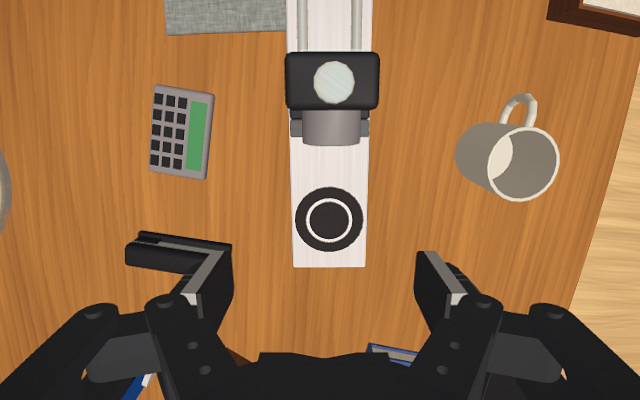

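The wrist view shows the knob at (333,82), the lens front at (331,146), the stop block under it and the mark at (329,219). I'll check the lens distance from the mark.

```bash
python3 - <<'E'
from h import *
im=load('wrist','3'); W=cloud(im)
u=np.array([-np.sin(np.radians(5.5)),np.cos(np.radians(5.5))]); M=np.array([.5643,-.0059])
for r in range(120,152,2): w=W[r,331]; print(r,w.round(4),((w[:2]-M)@u).round(4))
im=load('wrist','2');W=cloud(im); print([ (W[r,322].round(4).tolist(),((W[r,322,:2]-M)@u).round(4)) for r in range(225,252,3)])
im=load('wrist','3'); s=cv2.cvtColor(im['pixels'],cv2.COLOR_BGR2HSV)
E
```

```text
120 [0.5513 0.1268 0.1558] 0.1333
122 [0.5515 0.1251 0.1552] 0.1317
124 [0.5516 0.1236 0.1564] 0.1301
126 [0.5518 0.122  0.1566] 0.1285
128 [0.552  0.1204 0.1562] 0.1269
130 [0.5521 0.1188 0.1564] 0.1253
132 [0.5523 0.1171 0.1555] 0.1236
134 [0.5525 0.1155 0.1559] 0.122
136 [0.5526 0.1139 0.1558] 0.1203
138 [0.5528 0.1123 0.1561] 0.1187
140 [0.5529 0.1106 0.1559] 0.1171
142 [0.5531 0.109  0.1564] 0.1155
144 [0.5533 0.1073 0.1558] 0.1137
146 [0.5536 0.1052 0.1519] 0.1116
148 [0.5582 0.0873 0.0134] 0.0934
150 [0.5585 0.0847 0.0119] 0.0907
[([0.5395, 0.2562, 0.2073], np.float64(0.2633)), ([0.5397, 0.2548, 0.2087], np.float64(0.2618)), ([0.5399, 0.2527, 0.2084], np.float64(0.2597)), ([0.5417, 0.2302, 0.1545], np.float64(0.2371)), ([0.5418, 0.2285, 0.1567], np.float64(0.2355)), ([0.5421, 0.2258, 0.1564], np.float64(0.2328)), ([0.5423, 0.2233, 0.1564], np.float64(0.2302)), ([0.5426, 0.2208, 0.1565], np.float64(0.2277)), ([0.5478, 0.156, 0.0117], np.float64(0.1627))]
```

Lens front is 111.6 mm from the mark, so the carriage is at its stop. Next I'll move above the speaker and look.

```bash
python3 -m pendant '[{"jaw":1,"tx":-1,"ty":-3,"tz":0,"ax":0,"ay":0,"az":5},{"jaw":1,"tx":-2.5,"ty":-8,"tz":0,"ax":0,"ay":0,"az":14},{"jaw":1,"tx":-4,"ty":-13.5,"tz":0,"ax":0,"ay":0,"az":24},{"jaw":1,"tx":-5.8,"ty":-19.5,"tz":0,"ax":0,"ay":0,"az":34},{"jaw":1,"tx":-7.5,"ty":-25.5,"tz":0,"ax":0,"ay":0,"az":44},{"jaw":1,"tx":-9.2,"ty":-31,"tz":0,"ax":0,"ay":0,"az":52.3},{"jaw":1,"tx":-10.2,"ty":-34.3,"tz":0,"ax":0,"ay":0,"az":52.3},{"jaw":1,"tx":-10.2,"ty":-34.3,"tz":0,"ax":0,"ay":0,"az":52.3},{"jaw":1,"tx":-10.2,"ty":-34.3,"tz":0,"ax":0,"ay":0,"az":52.3}]'; python3 - <<'E'
from h import *
im=grab('wrist','4'); W=cloud(im); h=cv2.cvtColor(im['pixels'],cv2.COLOR_BGR2HSV)
t=abs(W[...,2]-.14)<.004
for nm,m in (('brown',t&((h[...,0]<25)|(h[...,0]>165))),('blue',t&(h[...,0]>95)&(h[...,0]<135)&(h[...,1]>100))):
    m=cv2.morphologyEx(np.uint8(m),cv2.MORPH_OPEN,np.ones((5,5)))
    v,u=np.nonzero(m); print(nm,len(u))
    if len(u): P=plane(im,np.c_[u,v],.14)[:,:2]*1000; print(cv2.minAreaRect(np.float32(P)),cv2.boxPoints(cv2.minAreaRect(np.float32(P))).round().tolist(),u.min(),u.max(),v.min(),v.max())
print(manip.get_state()['ee_rot'])
E
```

```text
clock: 5.5
position: [0.4493, -0.2689, 0.2772]
ee_rot: [-0.0, 0.276, 0.961, 0.001]
contact_force: [-0.9, 0.8, 0.3]
width: 0.0854
gripper_force: 0.0
brown 9215
((480.67449951171875, -255.06158447265625), (640.9952392578125, 93.96031188964844), 25.69697380065918) [[172.0, -352.0], [212.0, -436.0], [790.0, -158.0], [749.0, -74.0]] 43 618 0 322
blue 4954
((301.7500305175781, -246.0751495361328), (79.4793472290039, 49.82878112792969), 70.45486450195312) [[265.0, -275.0], [312.0, -292.0], [339.0, -217.0], [292.0, -200.0]] 198 304 0 60
[-1.80160676e-04  2.75882866e-01  9.61190982e-01  7.11993292e-04]
```

View pics/wrist_4.png

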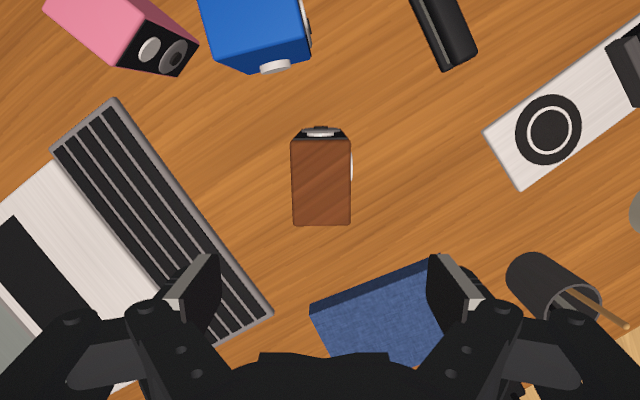

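The wrist view shows the speaker top at (291–351, 138–226), with the cones at the top edge and the dial on the right. The space around it is clear.

```bash
python3 - <<'E'
from h import *
im=load('wrist','4'); W=cloud(im); m=(abs(W[...,2]-.14)<.005)
k=np.zeros_like(m); k[125:235,280:360]=1; m=cv2.morphologyEx(np.uint8(m&k),cv2.MORPH_OPEN,np.ones((5,5)))
v,u=np.nonzero(m); P=plane(im,np.c_[u,v],.14)[:,:2]*1000; print(cv2.minAreaRect(np.float32(P)),u.min(),u.max(),v.min(),v.max())
print(manip.get_state()['position'])
E
```

```text
((447.0010986328125, -271.0226745605469), (53.34531021118164, 81.06976318359375), 58.78440475463867) 290 350 137 225
[ 0.44946194 -0.26855287  0.277386  ]
```

```bash
python3 -m pendant '[{"jaw":1,"tx":-0.25,"ty":-0.2,"tz":-5,"ax":0,"ay":0,"az":0.8},{"jaw":1,"tx":-0.25,"ty":-0.2,"tz":-10,"ax":0,"ay":0,"az":0.8},{"jaw":1,"tx":-0.25,"ty":-0.2,"tz":-15,"ax":0,"ay":0,"az":0.8},{"jaw":1,"tx":-0.25,"ty":-0.2,"tz":-17.9,"ax":0,"ay":0,"az":0.8},{"jaw":1,"tx":-0.25,"ty":-0.2,"tz":-17.9,"ax":0,"ay":0,"az":0.8},{"jaw":-1,"tx":-0.25,"ty":-0.2,"tz":-17.9,"ax":0,"ay":0,"az":0.8},{"jaw":-1,"tx":-0.25,"ty":-0.2,"tz":-17.9,"ax":0,"ay":0,"az":0.8},{"jaw":-1,"tx":-0.25,"ty":-0.2,"tz":-17.9,"ax":0,"ay":0,"az":0.8},{"jaw":-1,"tx":-0.25,"ty":-0.2,"tz":-17.9,"ax":0,"ay":0,"az":0.8}]' 50; python3 -c "
from rig import manip;s=manip.get_state();print(s['position'],s['width'],s['gripper_force'],s['ee_rot'])"
```

```text
clock: 6.68
position: [0.448, -0.2724, 0.1008]
ee_rot: [0.002, 0.27, 0.963, -0.0]
contact_force: [1.4, 2.1, 6.4]
width: 0.0526
gripper_force: 53.7
[ 0.44803042 -0.27238318  0.10083723] 0.05259292402198341 53.70214104652405 [ 2.18144111e-03  2.69828056e-01  9.62906022e-01 -2.30908482e-04]
```

```bash
python3 -m pendant '[{"jaw":-1,"tx":0,"ty":0,"tz":1,"ax":0,"ay":0,"az":0},{"jaw":-1,"tx":0,"ty":0,"tz":3.5,"ax":0,"ay":0,"az":0},{"jaw":-1,"tx":0.6,"ty":1.3,"tz":6,"ax":0,"ay":0,"az":-3},{"jaw":-1,"tx":1.9,"ty":4.5,"tz":6.1,"ax":0,"ay":0,"az":-9},{"jaw":-1,"tx":3.8,"ty":8.7,"tz":6.1,"ax":0,"ay":0,"az":-17},{"jaw":-1,"tx":5.7,"ty":13,"tz":6.1,"ax":0,"ay":0,"az":-26},{"jaw":-1,"tx":7.6,"ty":17.3,"tz":6.1,"ax":0,"ay":0,"az":-35},{"jaw":-1,"tx":9.5,"ty":21.6,"tz":6.1,"ax":0,"ay":0,"az":-44},{"jaw":-1,"tx":11.1,"ty":25.4,"tz":6.1,"ax":0,"ay":0,"az":-51},{"jaw":-1,"tx":11.65,"ty":26.65,"tz":6.1,"ax":0,"ay":0,"az":-53.2}]'
python3 -m pendant '[{"jaw":-1,"tx":0,"ty":0,"tz":0,"ax":0,"ay":0,"az":0},{"jaw":-1,"tx":0,"ty":0,"tz":0,"ax":0,"ay":0,"az":0},{"jaw":-1,"tx":0,"ty":0,"tz":0,"ax":0,"ay":0,"az":0}]'
python3 - <<'E'
from h import *
im=grab('scene','5'); grab('side','5')
s=manip.get_state(); print(s['position'],s['ee_rot'],s['width'],s['qpos'])
a=load('scene','5')['pixels'][90:290,230:430]; b=load('side','5')['pixels'][90:290,230:430]
cv2.imwrite('pics/c5.png',cv2.resize(np.hstack([a,b]),None,fx=2,fy=2))
E
```

```text
clock: 7.92
position: [0.5632, -0.0031, 0.1594]
ee_rot: [-0.0, 0.672, 0.74, 0.0]
contact_force: [-0.4, -0.5, -4.5]
width: 0.0526
gripper_force: 54.1
clock: 8.3
position: [0.5625, -0.0065, 0.1597]
ee_rot: [0.0, 0.673, 0.74, -0.0]
contact_force: [0.5, 0.1, -3.8]
width: 0.0526
gripper_force: 54.1
[ 0.56270165 -0.00630769  0.15966766] [ 2.40499263e-05  6.72746274e-01  7.39873263e-01 -7.59212843e-05] 0.05271828344116553 [-1.34743611e-01  2.87768673e-01  1.60813235e+00 -1.60751782e-04
  1.24573816e+00 -2.29659851e-01]
```

View pics/c5.png

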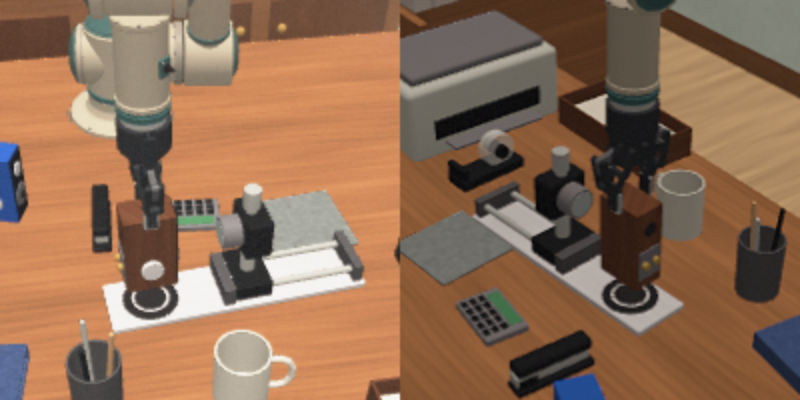

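The speaker is upright over the mark, front towards the lens and dial towards the scene camera. I'll hold it there, then turn it 90°.

```bash
python3 -m pendant '[{"jaw":-1,"tx":0,"ty":0,"tz":0,"ax":0,"ay":0,"az":0},{"jaw":-1,"tx":0,"ty":0,"tz":0,"ax":0,"ay":0,"az":0},{"jaw":-1,"tx":0,"ty":0,"tz":0,"ax":0,"ay":0,"az":0},{"jaw":-1,"tx":0,"ty":0,"tz":0,"ax":0,"ay":0,"az":0},{"jaw":-1,"tx":0,"ty":0,"tz":0,"ax":0,"ay":0,"az":0},{"jaw":-1,"tx":0,"ty":0,"tz":0,"ax":0,"ay":0,"az":0},{"jaw":-1,"tx":0,"ty":0,"tz":0,"ax":0,"ay":0,"az":0},{"jaw":-1,"tx":0,"ty":0,"tz":0,"ax":0,"ay":0,"az":0},{"jaw":-1,"tx":0,"ty":0,"tz":0,"ax":0,"ay":0,"az":0}]'
python3 -m pendant '[{"jaw":-1,"tx":0.1,"ty":0,"tz":0,"ax":0,"ay":0,"az":4},{"jaw":-1,"tx":0.1,"ty":0,"tz":0,"ax":0,"ay":0,"az":12},{"jaw":-1,"tx":0.1,"ty":0,"tz":0,"ax":0,"ay":0,"az":22},{"jaw":-1,"tx":0.1,"ty":0,"tz":0,"ax":0,"ay":0,"az":32},{"jaw":-1,"tx":0.1,"ty":0,"tz":0,"ax":0,"ay":0,"az":42},{"jaw":-1,"tx":0.1,"ty":0,"tz":0,"ax":0,"ay":0,"az":52},{"jaw":-1,"tx":0.1,"ty":0,"tz":0,"ax":0,"ay":0,"az":62},{"jaw":-1,"tx":0.1,"ty":0,"tz":0,"ax":0,"ay":0,"az":72},{"jaw":-1,"tx":0.1,"ty":0,"tz":0,"ax":0,"ay":0,"az":82},{"jaw":-1,"tx":0.1,"ty":0,"tz":0,"ax":0,"ay":0,"az":90}]'
python3 -m pendant '[{"jaw":-1,"tx":0,"ty":0,"tz":0,"ax":0,"ay":0,"az":0},{"jaw":-1,"tx":0,"ty":0,"tz":0,"ax":0,"ay":0,"az":0},{"jaw":-1,"tx":0,"ty":0,"tz":0,"ax":0,"ay":0,"az":0},{"jaw":-1,"tx":0,"ty":0,"tz":0,"ax":0,"ay":0,"az":0},{"jaw":-1,"tx":0,"ty":0,"tz":0,"ax":0,"ay":0,"az":0},{"jaw":-1,"tx":0,"ty":0,"tz":0,"ax":0,"ay":0,"az":0},{"jaw":-1,"tx":0,"ty":0,"tz":0,"ax":0,"ay":0,"az":0},{"jaw":-1,"tx":0,"ty":0,"tz":0,"ax":0,"ay":0,"az":0},{"jaw":-1,"tx":0,"ty":0,"tz":0,"ax":0,"ay":0,"az":0},{"jaw":-1,"tx":0,"ty":0,"tz":0,"ax":0,"ay":0,"az":0}]'
python3 -m pendant '[{"jaw":-1,"tx":0,"ty":0,"tz":0,"ax":0,"ay":0,"az":0},{"jaw":-1,"tx":0,"ty":0,"tz":0,"ax":0,"ay":0,"az":0}]'
python3 -c "
from rig import manip;s=manip.get_state();print(s['position'],s['width'],s['qpos'],s['ee_rot'])"
```

```text
clock: 9.52
position: [0.563, -0.0055, 0.1596]
ee_rot: [0.0, 0.672, 0.74, 0.0]
contact_force: [-0.1, 0.1, -4.6]
width: 0.0529
gripper_force: 54.1
clock: 10.78
position: [0.564, -0.0055, 0.1596]
ee_rot: [-0.0, -0.05, 0.999, 0.0]
contact_force: [0.1, 0.2, -4.2]
width: 0.0524
gripper_force: 54.1
clock: 12.02
position: [0.564, -0.0055, 0.1596]
ee_rot: [0.0, -0.048, 0.999, 0.0]
contact_force: [-0.3, -0.3, -4.1]
width: 0.0528
gripper_force: 54.1
clock: 12.28
position: [0.564, -0.0055, 0.1596]
ee_rot: [0.0, -0.048, 0.999, 0.0]
contact_force: [-0.6, -0.7, -4.6]
width: 0.0525
gripper_force: 54.1
[ 0.56398907 -0.00547464  0.15962526] 0.052530837113375146 [-1.33157800e-01  2.89610483e-01  1.60553286e+00  1.39952977e-04
  1.24645031e+00 -1.79999366e+00] [ 1.14625501e-05 -4.79790410e-02  9.98848340e-01  6.53317814e-05]
```

Dial shown. Next I'll lower it onto the mark (about 44 mm down) to regrip.

```bash
python3 -m pendant '[{"jaw":-1,"tx":0,"ty":0,"tz":-1,"ax":0,"ay":0,"az":0},{"jaw":-1,"tx":0,"ty":0,"tz":-2.5,"ax":0,"ay":0,"az":0},{"jaw":-1,"tx":0,"ty":0,"tz":-3.7,"ax":0,"ay":0,"az":0},{"jaw":-1,"tx":0,"ty":0,"tz":-4.1,"ax":0,"ay":0,"az":0},{"jaw":-1,"tx":0,"ty":0,"tz":-4.2,"ax":0,"ay":0,"az":0},{"jaw":-1,"tx":0,"ty":0,"tz":-4.3,"ax":0,"ay":0,"az":0},{"jaw":-1,"tx":0,"ty":0,"tz":-4.35,"ax":0,"ay":0,"az":0},{"jaw":-1,"tx":0,"ty":0,"tz":-4.35,"ax":0,"ay":0,"az":0},{"jaw":-1,"tx":0,"ty":0,"tz":-4.35,"ax":0,"ay":0,"az":0}]'
```

```text
clock: 13.4
position: [0.5641, -0.0055, 0.1163]
ee_rot: [0.0, -0.048, 0.999, 0.0]
contact_force: [0.7, 0.4, -4.2]
width: 0.0528
gripper_force: 54.0
```

```bash
python3 -m pendant '[{"jaw":-1,"tx":0,"ty":0,"tz":-0.1,"ax":0,"ay":0,"az":0},{"jaw":-1,"tx":0,"ty":0,"tz":-0.1,"ax":0,"ay":0,"az":0},{"jaw":-1,"tx":0,"ty":0,"tz":-0.1,"ax":0,"ay":0,"az":0}]'; python3 -m pendant '[{"jaw":-1,"tx":0,"ty":0,"tz":-0.1,"ax":0,"ay":0,"az":0},{"jaw":-1,"tx":0,"ty":0,"tz":-0.1,"ax":0,"ay":0,"az":0},{"jaw":-1,"tx":0,"ty":0,"tz":-0.1,"ax":0,"ay":0,"az":0}]'
```

```text
clock: 13.78
position: [0.5642, -0.0055, 0.1159]
ee_rot: [0.0, -0.048, 0.999, -0.0]
contact_force: [-2.1, 1.2, 4.1]
width: 0.0526
gripper_force: 55.0
clock: 14.15
position: [0.5643, -0.0054, 0.1159]
ee_rot: [0.001, -0.048, 0.999, -0.0]
contact_force: [-3.4, 1.2, 8.6]
width: 0.0526
gripper_force: 55.6
```

Contact with the mark confirmed. Release, rise, turn half round.

```bash
python3 -m pendant '[{"jaw":0,"tx":0,"ty":0,"tz":0.15,"ax":0,"ay":0,"az":0},{"jaw":1,"tx":0,"ty":0,"tz":0.15,"ax":0,"ay":0,"az":0},{"jaw":1,"tx":0,"ty":0,"tz":0.15,"ax":0,"ay":0,"az":0},{"jaw":1,"tx":0,"ty":0,"tz":0.15,"ax":0,"ay":0,"az":0},{"jaw":1,"tx":0,"ty":0,"tz":0.15,"ax":0,"ay":0,"az":0},{"jaw":1,"tx":0,"ty":0,"tz":3,"ax":0,"ay":0,"az":0},{"jaw":1,"tx":0,"ty":0,"tz":7.5,"ax":0,"ay":0,"az":0},{"jaw":1,"tx":0,"ty":0,"tz":8,"ax":0,"ay":0,"az":0},{"jaw":1,"tx":0,"ty":0,"tz":8,"ax":0,"ay":0,"az":-5}]'
python3 -m pendant '[{"jaw":1,"tx":0,"ty":0,"tz":0,"ax":0,"ay":0,"az":-10},{"jaw":1,"tx":0,"ty":0,"tz":0,"ax":0,"ay":0,"az":-20},{"jaw":1,"tx":0,"ty":0,"tz":0,"ax":0,"ay":0,"az":-30},{"jaw":1,"tx":0,"ty":0,"tz":0,"ax":0,"ay":0,"az":-40},{"jaw":1,"tx":0,"ty":0,"tz":0,"ax":0,"ay":0,"az":-50},{"jaw":1,"tx":0,"ty":0,"tz":0,"ax":0,"ay":0,"az":-60},{"jaw":1,"tx":0,"ty":0,"tz":0,"ax":0,"ay":0,"az":-70},{"jaw":1,"tx":0,"ty":0,"tz":0,"ax":0,"ay":0,"az":-80},{"jaw":1,"tx":0,"ty":0,"tz":0,"ax":0,"ay":0,"az":-90}]'
python3 -m pendant '[{"jaw":1,"tx":0,"ty":0,"tz":0,"ax":0,"ay":0,"az":-10},{"jaw":1,"tx":0,"ty":0,"tz":0,"ax":0,"ay":0,"az":-20},{"jaw":1,"tx":0,"ty":0,"tz":0,"ax":0,"ay":0,"az":-30},{"jaw":1,"tx":0,"ty":0,"tz":0,"ax":0,"ay":0,"az":-40},{"jaw":1,"tx":0,"ty":0,"tz":0,"ax":0,"ay":0,"az":-50},{"jaw":1,"tx":0,"ty":0,"tz":0,"ax":0,"ay":0,"az":-60},{"jaw":1,"tx":0,"ty":0,"tz":0,"ax":0,"ay":0,"az":-70},{"jaw":1,"tx":0,"ty":0,"tz":0,"ax":0,"ay":0,"az":-80},{"jaw":1,"tx":0,"ty":0,"tz":0,"ax":0,"ay":0,"az":-85},{"jaw":1,"tx":0,"ty":0,"tz":0,"ax":0,"ay":0,"az":-85}]'
python3 - <<'E'
from h import *
im=grab('wrist','6'); W=cloud(im); m=(abs(W[...,2]-.155)<.006)
k=np.zeros_like(m); k[100:330,230:420]=1; m=cv2.morphologyEx(np.uint8(m&k),cv2.MORPH_OPEN,np.ones((5,5)))
n,l,st,_=cv2.connectedComponentsWithStats(m); i=1+st[1:,4].argmax(); v,u=np.nonzero(l==i)
P=plane(im,np.c_[u,v],.155)[:,:2]*1000; print(cv2.minAreaRect(np.float32(P)),st[i])
s=manip.get_state(); print(s['position'],s['qpos'],s['ee_rot'])
E
```

```text
clock: 15.28
position: [0.5642, -0.0055, 0.1946]
ee_rot: [0.001, -0.003, 1.0, -0.0]
contact_force: [-0.8, 0.3, -0.7]
width: 0.0857
gripper_force: 0.0
clock: 16.4
position: [0.5633, -0.0054, 0.193]
ee_rot: [-0.001, 0.706, 0.708, -0.001]
contact_force: [-0.4, 0.7, 0.2]
width: 0.0855
gripper_force: 0.0
clock: 17.65
position: [0.5634, -0.0055, 0.1932]
ee_rot: [-0.0, 0.999, 0.049, -0.001]
contact_force: [0.7, -0.2, 0.6]
width: 0.0855
gripper_force: 0.0
((564.3185424804688, -4.3427886962890625), (79.65599060058594, 53.4854736328125), 5.522765159606934) [  278   150    89   123 10479]
[ 0.56354336 -0.00543158  0.19335148] [-1.33033530e-01  2.67244976e-01  1.55073343e+00 -9.10284200e-05
  1.32496707e+00  1.34023819e+00] [-7.88820945e-05  9.98810584e-01  4.87540621e-02 -6.73247517e-04]
```

View pics/wrist_6.png

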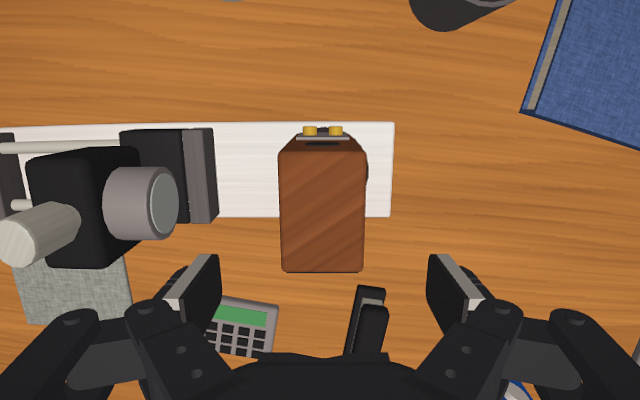

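The speaker stands upright on the mark, terminals at (323,131), well centred between the fingers. I'll regrip, lift and turn so the back faces the lens.

```bash
python3 -m pendant '[{"jaw":1,"tx":0.05,"ty":0.1,"tz":-3,"ax":0,"ay":0,"az":0},{"jaw":1,"tx":0.05,"ty":0.1,"tz":-6.5,"ax":0,"ay":0,"az":0},{"jaw":1,"tx":0.05,"ty":0.1,"tz":-7.75,"ax":0,"ay":0,"az":0},{"jaw":1,"tx":0.05,"ty":0.1,"tz":-7.75,"ax":0,"ay":0,"az":0},{"jaw":-1,"tx":0.05,"ty":0.1,"tz":-7.75,"ax":0,"ay":0,"az":0},{"jaw":-1,"tx":0.05,"ty":0.1,"tz":-7.75,"ax":0,"ay":0,"az":0},{"jaw":-1,"tx":0.05,"ty":0.1,"tz":-7.75,"ax":0,"ay":0,"az":0},{"jaw":-1,"tx":0.05,"ty":0.1,"tz":-7.75,"ax":0,"ay":0,"az":0}]' 50
python3 -m pendant '[{"jaw":-1,"tx":0,"ty":0,"tz":1,"ax":0,"ay":0,"az":0},{"jaw":-1,"tx":0,"ty":0,"tz":3,"ax":0,"ay":0,"az":0},{"jaw":-1,"tx":0,"ty":0,"tz":4.5,"ax":0,"ay":0,"az":0},{"jaw":-1,"tx":0,"ty":0,"tz":4.6,"ax":0,"ay":0,"az":5},{"jaw":-1,"tx":0,"ty":0,"tz":4.6,"ax":0,"ay":0,"az":14},{"jaw":-1,"tx":0,"ty":0,"tz":4.6,"ax":0,"ay":0,"az":24},{"jaw":-1,"tx":0,"ty":0,"tz":4.6,"ax":0,"ay":0,"az":34},{"jaw":-1,"tx":0,"ty":0,"tz":4.6,"ax":0,"ay":0,"az":44}]'
```

```text
clock: 18.7
position: [0.5657, -0.0044, 0.1183]
ee_rot: [0.0, 0.999, 0.048, 0.002]
contact_force: [-0.4, 1.5, 5.9]
width: 0.0526
gripper_force: 54.0
clock: 19.7
position: [0.564, -0.0045, 0.1624]
ee_rot: [-0.0, 0.907, 0.421, -0.001]
contact_force: [-0.1, -0.6, -4.6]
width: 0.0526
gripper_force: 53.6
```

```bash
python3 -m pendant '[{"jaw":-1,"tx":0,"ty":0,"tz":0,"ax":0,"ay":0,"az":10},{"jaw":-1,"tx":0,"ty":0,"tz":0,"ax":0,"ay":0,"az":20},{"jaw":-1,"tx":0,"ty":0,"tz":0,"ax":0,"ay":0,"az":30},{"jaw":-1,"tx":0,"ty":0,"tz":0,"ax":0,"ay":0,"az":39},{"jaw":-1,"tx":0,"ty":0,"tz":0,"ax":0,"ay":0,"az":46},{"jaw":-1,"tx":0,"ty":0,"tz":0,"ax":0,"ay":0,"az":46},{"jaw":-1,"tx":0,"ty":0,"tz":0,"ax":0,"ay":0,"az":46},{"jaw":-1,"tx":0,"ty":0,"tz":0,"ax":0,"ay":0,"az":46},{"jaw":-1,"tx":0,"ty":0,"tz":0,"ax":0,"ay":0,"az":46}]'
python3 -m pendant '[{"jaw":-1,"tx":0,"ty":0,"tz":0,"ax":0,"ay":0,"az":0},{"jaw":-1,"tx":0,"ty":0,"tz":0,"ax":0,"ay":0,"az":0},{"jaw":-1,"tx":0,"ty":0,"tz":0,"ax":0,"ay":0,"az":0},{"jaw":-1,"tx":0,"ty":0,"tz":0,"ax":0,"ay":0,"az":0},{"jaw":-1,"tx":0,"ty":0,"tz":0,"ax":0,"ay":0,"az":0},{"jaw":-1,"tx":0,"ty":0,"tz":0,"ax":0,"ay":0,"az":0},{"jaw":-1,"tx":0,"ty":0,"tz":0,"ax":0,"ay":0,"az":0},{"jaw":-1,"tx":0,"ty":0,"tz":0,"ax":0,"ay":0,"az":0},{"jaw":-1,"tx":0,"ty":0,"tz":0,"ax":0,"ay":0,"az":0},{"jaw":-1,"tx":0,"ty":0,"tz":0,"ax":0,"ay":0,"az":0}]'
python3 - <<'E'
from h import *
from math import *
s=manip.get_state(); print(s['position'],s['ee_rot'],s['width'])
grab('scene','7');grab('side','7')
a=load('scene','7')['pixels'][90:290,230:430]; b=load('side','7')['pixels'][90:290,230:430]
cv2.imwrite('pics/c7.png',cv2.resize(np.hstack([a,b]),None,fx=2,fy=2))
# pad by scene/side with camera moved away: pad from wrist_3/wrist_6 unavailable; side view
im=load('side','7'); h=cv2.cvtColor(im['pixels'],cv2.COLOR_BGR2HSV); W=cloud(im)
m=np.uint8((h[...,1]<70)&(abs(W[...,2]-.006)<.006)); k=np.zeros_like(m); k[180:240,215:282]=1; m=cv2.morphologyEx(m&k,cv2.MORPH_OPEN,np.ones((3,3)))
v,u=np.nonzero(m); P=plane(im,np.c_[u,v],.006)[:,:2]*1000; print(cv2.minAreaRect(np.float32(P)))
E
```

```text
clock: 20.82
position: [0.5645, -0.0045, 0.1626]
ee_rot: [0.0, 0.673, 0.74, -0.0]
contact_force: [-0.1, 1.0, -5.1]
width: 0.0521
gripper_force: 53.6
clock: 22.08
position: [0.5645, -0.0045, 0.1626]
ee_rot: [0.0, 0.672, 0.74, 0.0]
contact_force: [-0.5, 0.1, -4.3]
width: 0.0526
gripper_force: 53.6
[ 0.56447537 -0.00448615  0.16261859] [3.01056913e-05 6.72343220e-01 7.40239551e-01 1.95065799e-05] 0.05256272492133613
((417.3660583496094, 282.4876708984375), (157.54542541503906, 150.0374298095703), 6.632771968841553)
```

View pics/c7.png

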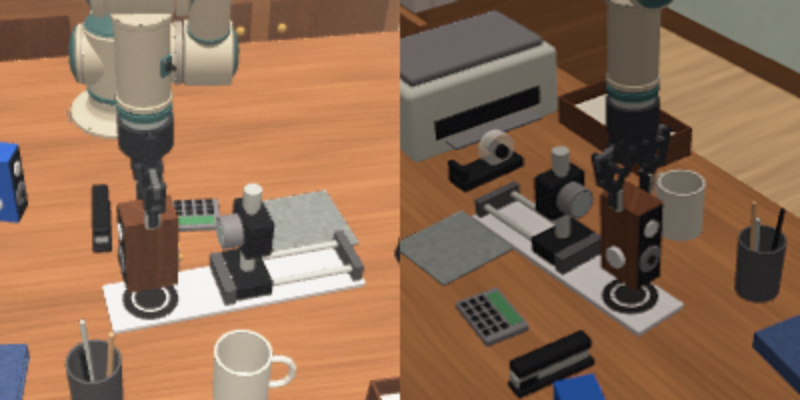

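Back faces the lens, speaker upright over the mark. I'll carry it around the camera on the robot side to the pad at about (0.415, 0.286).

```bash
python3 -m pendant '[{"jaw":-1,"tx":0,"ty":0,"tz":1,"ax":0,"ay":0,"az":0},{"jaw":-1,"tx":-1.5,"ty":0,"tz":2.5,"ax":0,"ay":0,"az":0},{"jaw":-1,"tx":-4.5,"ty":0,"tz":3,"ax":0,"ay":0,"az":0},{"jaw":-1,"tx":-8.5,"ty":0,"tz":3,"ax":0,"ay":0,"az":0},{"jaw":-1,"tx":-12.5,"ty":1,"tz":3,"ax":0,"ay":0,"az":0},{"jaw":-1,"tx":-15,"ty":4,"tz":3,"ax":0,"ay":0,"az":0},{"jaw":-1,"tx":-15,"ty":8,"tz":3,"ax":0,"ay":0,"az":0},{"jaw":-1,"tx":-15,"ty":12,"tz":3,"ax":0,"ay":0,"az":0},{"jaw":-1,"tx":-15,"ty":16,"tz":3,"ax":0,"ay":0,"az":0},{"jaw":-1,"tx":-15,"ty":20,"tz":3,"ax":0,"ay":0,"az":0}]'
python3 -m pendant '[{"jaw":-1,"tx":0,"ty":4,"tz":0,"ax":0,"ay":0,"az":0},{"jaw":-1,"tx":0,"ty":7.5,"tz":0,"ax":0,"ay":0,"az":0},{"jaw":-1,"tx":0,"ty":9,"tz":0,"ax":0,"ay":0,"az":0},{"jaw":-1,"tx":0,"ty":9,"tz":-2,"ax":0,"ay":0,"az":0},{"jaw":-1,"tx":0,"ty":9,"tz":-5,"ax":0,"ay":0,"az":0},{"jaw":-1,"tx":0,"ty":9,"tz":-7,"ax":0,"ay":0,"az":0},{"jaw":-1,"tx":0,"ty":9,"tz":-7.7,"ax":0,"ay":0,"az":0},{"jaw":-1,"tx":0,"ty":9,"tz":-7.9,"ax":0,"ay":0,"az":0},{"jaw":-1,"tx":0,"ty":9,"tz":-7.9,"ax":0,"ay":0,"az":0}]'
python3 - <<'E'
from h import *
grab('side','8'); grab('scene','8'); im=grab('wrist','8'); cv2.imwrite('pics/c8.png',np.hstack([load('scene','8')['pixels'][90:290,280:480],load('side','8')['pixels'][90:290,180:380],cv2.resize(im['pixels'],(320,200))]))
E
```

```text
clock: 23.42
position: [0.4137, 0.1965, 0.1942]
ee_rot: [0.001, 0.672, 0.74, 0.001]
contact_force: [1.0, -0.1, -5.7]
width: 0.0524
gripper_force: 54.2
clock: 24.55
position: [0.4151, 0.2856, 0.1146]
ee_rot: [0.0, 0.672, 0.74, 0.001]
contact_force: [1.5, 1.4, -4.6]
width: 0.0524
gripper_force: 54.3
```

View pics/c8.png

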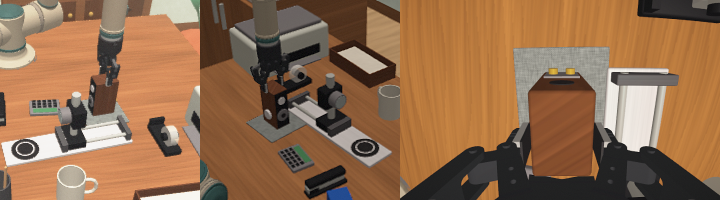

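The crops show the speaker upright, centred over the grey pad a few millimetres up.

```bash
python3 -m pendant '[{"jaw":-1,"tx":0,"ty":0,"tz":-0.2,"ax":0,"ay":0,"az":0},{"jaw":-1,"tx":0,"ty":0,"tz":-0.4,"ax":0,"ay":0,"az":0},{"jaw":-1,"tx":0,"ty":0,"tz":-0.5,"ax":0,"ay":0,"az":0},{"jaw":-1,"tx":0,"ty":0,"tz":-0.55,"ax":0,"ay":0,"az":0},{"jaw":-1,"tx":0,"ty":0,"tz":-0.55,"ax":0,"ay":0,"az":0}]'
```

```text
clock: 25.32
position: [0.4146, 0.2854, 0.1094]
ee_rot: [0.0, 0.672, 0.74, 0.0]
contact_force: [-1.8, -2.1, 6.2]
width: 0.0523
gripper_force: 55.3
```

Contact force has reversed sign, so it's standing on the pad. Release and rise.

```bash
python3 -m pendant '[{"jaw":0,"tx":0,"ty":0,"tz":0,"ax":0,"ay":0,"az":0},{"jaw":1,"tx":0,"ty":0,"tz":0,"ax":0,"ay":0,"az":0},{"jaw":1,"tx":0,"ty":0,"tz":0,"ax":0,"ay":0,"az":0},{"jaw":1,"tx":0,"ty":0,"tz":0,"ax":0,"ay":0,"az":0},{"jaw":1,"tx":0,"ty":0,"tz":0,"ax":0,"ay":0,"az":0},{"jaw":1,"tx":0,"ty":0,"tz":3,"ax":0,"ay":0,"az":0},{"jaw":1,"tx":0,"ty":0,"tz":8,"ax":0,"ay":0,"az":0},{"jaw":1,"tx":0,"ty":0,"tz":14,"ax":0,"ay":0,"az":0},{"jaw":1,"tx":0,"ty":0,"tz":14,"ax":0,"ay":0,"az":0},{"jaw":1,"tx":0,"ty":0,"tz":14,"ax":0,"ay":0,"az":0}]'
python3 - <<'E'
from h import *
im=grab('wrist','9'); W=cloud(im); h=cv2.cvtColor(im['pixels'],cv2.COLOR_BGR2HSV)
m=np.uint8(abs(W[...,2]-.146)<.006); m[330:]=0; m=cv2.morphologyEx(m,cv2.MORPH_OPEN,np.ones((5,5)))
n,l,st,_=cv2.connectedComponentsWithStats(m)
for i in range(1,n):
    if st[i,4]>1500: v,u=np.nonzero(l==i); P=plane(im,np.c_[u,v],.146)[:,:2]*1000; print(cv2.minAreaRect(np.float32(P)),st[i],W[v,u,2].mean(),W[v,u,2].std())
m=np.uint8((h[...,1]<60)&(h[...,2]>80)&(abs(W[...,2]-.006)<.006)); n,l,st,_=cv2.connectedComponentsWithStats(cv2.morphologyEx(m,cv2.MORPH_OPEN,np.ones((3,3))))
for i in range(1,n):
    if st[i,4]>1500: v,u=np.nonzero(l==i); P=plane(im,np.c_[u,v],.006)[:,:2]*1000; print('pad?',cv2.minAreaRect(np.float32(P)),st[i])
m=(W[...,2]>.203)&(W[...,2]<.213); m[260:]=0; v,u=np.nonzero(m)
if len(u)>50: print('knob',plane(im,np.c_[u,v],.208).mean(0))
im=grab('scene','9');W=cloud(im);m=(W[...,2]>.203)&(W[...,2]<.213);k=np.zeros_like(m);k[170:200,345:370]=1;v,u=np.nonzero(m&k);print('knob scene',len(u),plane(im,np.c_[u,v],.208).mean(0) if len(u) else '')
E
```

```text
clock: 26.58
position: [0.4141, 0.2853, 0.2477]
ee_rot: [-0.0, 0.672, 0.74, -0.0]
contact_force: [0.2, -0.2, 0.2]
width: 0.0852
gripper_force: 0.0
((413.7325439453125, 284.3378601074219), (53.539207458496094, 80.069580078125), 5.484394073486328) [ 290  143   69   98 6508] 0.14630680953700378 0.0009409384792162549
pad? ((414.504150390625, 286.7071838378906), (149.69570922851562, 150.08192443847656), 5.853140830993652) [ 259   97  131  126 9265]
knob scene 49 [0.55426573 0.15329485 0.208     ]
```

View pics/wrist_9.png

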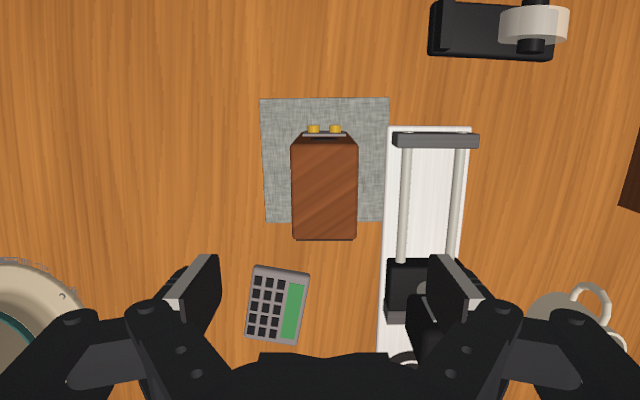

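The speaker stands on the pad, 2.5 mm off its middle, with its top level at 146 mm. The camera is still against the stop block, and the gripper is clear.

```bash
python3 -c "
from rig import manip;print(manip.sign_off())"
```

```text
the job is handed in; nothing more can be done
None
```

The job is handed in, but no verdict came back: the camera is at its stop (lens 111.6 mm from the mark), front, dial side and back were each held to the lens for over a second, and the loudspeaker stands released on the felt pad, about 2.5 mm off its middle, at about 27 s.

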